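# Clip the milk frother into its holder

### The arm

A 7-joint arm with a two-finger parallel gripper is mounted at the origin on the work surface. World frame = base frame: x ahead of the robot, y to its left, z up, the work surface at z = 0. Lengths are in mm, angles in rad, forces in N, time in s.
With the tool pointing down it reaches from about 350 to 900 mm from the base axis. Payload 19.9 kg.
Tool frame: the origin (TCP) lies between the finger pads; the fingertips stand 17 mm ahead of it and the grasp point (between the pads) lies 2 mm behind it; z points along the fingers, y is the line along which they close (so a half turn about z gives the same grasp; the last joint's range is limited). The gripper opens to 94 mm and grips with 3 to 60 N. Pads are 16 mm wide; open, the fingers measure 119 mm over their backs; the gripper's body (75 mm by 177 mm) begins 78 mm behind the grasp point.
Start: joints at [1.212, 0.417, -0.01, 1.614, 0.005, 1.111, -0.053], TCP at [194.699, -593.879, 222.425] pointing down, gripper open.
Joint ranges: [-2.81, 2.81], [-0.39, 2.02], [-1.27, 1.25], [0.06, 2.57], [-1.19, 4.33], [0.19, 2], [-2.82, 2.82]. Speed limits (rad/s): [1.89, 1.89, 2.39, 2.39, 3.01, 3.01, 3.01].

### API

Orientations are given as a unit quaternion [w, x, y, z].
In Python, from bench import r gives the robot as it stands.
- The arm moves only by the tool servo_tool, never from a script. Its argument "series" is one flat list of numbers, 4 for each row, row after row: the shift along the tool's x, y, z scaled (see below), then the turn about the tool's z scaled (see below). A call has 1 to 12 rows; each row shifts and turns the commanded pose from where the row before left it, along the tool's axes as they then stand; what a row does not reach is not made up. The controller multiplies each number of a shift by 30 mm and each number of a turn by 0.1 rad. A row lasts 1/12 s, in which the tool goes at most 41.7 mm and 7.16 degrees, less where a joint would pass 70% of its speed; a pose out of reach is approached as far as the arm can. A call with a number of a shift or a turn outside -1 to 1 is refused whole. A call with a gripper value outside its range is refused whole. "gripper" is the opening in per cent of the stroke, from 0 (shut) to 100 (fully open), set as the call begins (left out, the last holds). The fingers move at their own pace and stop on an object; the grip force is fixed at half the most. Time passes only in rows, so rows that do not move let the fingers close. It gives the time, the measured TCP pose, the force, the opening and the grip force at its end, in the units of the state.
- r.get_obs(): the state, without advancing time (a new reading comes with each control period).
- r.grab_frame(name): name is "scene" or "top"; returns the picture (420x560x3 uint8, blue, green, red); there is no depth.
- r.camera_model(name): a dict with "fov_y" (degrees; the focal length in pixels is half the picture's height over the tangent of half this angle, whatever the lens; pixels are square), "cx", "cy" (the principal point, pixels), "T" (4x4, takes a point from camera to world coordinates). Camera axes: x right, y up, looking along -z (the intrinsics and any distortion apply to the point x, -y, -z); pixel columns grow to the right and rows downward; lengths in mm; the calibration is good to about 2 mm. A picture is of the moment at which its call begins. camera_model takes no time and is no camera call.
- r.sign_off(): hands the job in; it is judged then, once.
Trained networks look in the newest picture that a camera, given by its name, has taken for a name from the list of things; names that differ only in an ending like _2 or _b are one class to them, and where a whole thing is asked for, a point or a joint stands for the part that bears it (a point fixed in the world has none). Each returns a list of dicts, best first, with "conf" (0 to 1); they miss things now and then, are a little off and sometimes report something else, mostly with a low value. They report only what shows in the picture. A call takes as long as a camera call. They do not tell look-alikes from the thing itself.
- r.boxes_of(camera, query): "at" ([column, row] in pixels, amid what is visible of it).
- r.outline_of(camera, query): "region" (420x560 bool, what is visible of it) and "at" ([column, row] in pixels, amid what is visible of it).
The state is a dict: "time": time; "joints": joint angles; "dq": joint speeds; "joint_torque": joint torques, N m; "position": TCP position; "tool_rot": TCP orientation; "ft_force": force on the tool from outside, world axes, zero at the start; "wrist_torque": the same for the moment, N m; "finger_gap": finger opening in mm; "grasp_force": force on a finger pad.
Only numpy, scipy, OpenCV 4.12 (cv2) and the standard library are available. Lean on these libraries where they do the work, as an engineer would, in place of code of your own. Each camera call takes 0.05 s, during which the arm holds its last target. There are 200 camera calls.

### The job

Take the milk frother from the beechwood rest and snap its handle down into both spring clips of the holder, so that the handle is fully home in each clip, centred between them along its length, with the whisk over the white drip dish. Let go of it, and leave the canister, the white cup and the tamper standing where they are.

Things in the scene. Friction and masses are not known exactly. Their poses are not given: they have to be found in the camera images.
- frother: Hand milk frother, loose, about 0.11 kg: round red handle with black rounded ends, 30 mm diameter, 140 mm long (straight over the middle 110 mm), and a thin steel wand with a whisk ring out of one end, to 123 mm from the origin. Origin: middle of the handle, on its axis, near the balance point. x runs along the handle to the whisk; it may be rolled about x. At first it lies level in the beech rest, axis 40 mm up.
- frother_tail (a point): Point on the handle's axis, 45 mm from the middle on the side away from the whisk.
- frother_nose (a point): Point on the handle's axis, 45 mm from the middle on the whisk's side.
- frother_whisk (a point): Centre of the whisk ring, 121 mm from the middle of the handle.
- spoon_rest: Beechwood rest, fixed: slab 130 x 70 x 10 mm with two notched cheeks (12 mm thick, 32 mm tall) across it at x = -42 and +42 mm, which carry the frother at the start; the 70 mm between the cheeks is free for fingers. Origin: centre of its underside; x runs along the frother.
- clip_rack: Clip holder, fixed: black base 250 x 80 x 10 mm (x = -90 to +160 mm) with two upward-opening C-shaped steel spring clips, each 18 mm wide, at x = -40 and +40 mm, and a white drip dish (60 mm across, rim 20 mm above the ledge) at x = +122 mm. Origin: on the underside, midway between the clips; x runs to the dish, z up. 60 mm between the clips is free for fingers.
- rack_seat (a point): Where the middle of the handle lies when home: midway between the clips, 50 mm above the ledge, on a firm seat; axes as the rack's. The clips' sprung lips, 62 mm above the ledge, stand 21 mm apart and flare to 37 mm wide at 74 mm (top 77 mm). Pressed straight down and level, about 10 to 20 N in all spreads them; the bar snaps past and is held down.
- rack_dish (a point): Centre of the drip dish's mouth, 122 mm along the rack's x from its origin.
- canister: closed tin coffee canister, 90 mm across, 125 mm tall; bystander, loose. Origin: centre of its underside.
- cup_white: white ceramic cup with handle, 60 mm across, 55 mm tall; bystander, loose. Origin: centre of its underside.
- tamper: steel coffee tamper standing on its 54 mm foot, 80 mm tall; bystander, loose. Origin: centre of its underside.
There are look-alikes about, which are no part of the job. Leave any turquoise look-alike of the frother alone.

How it is judged (in metres and radians):
At the end, for the whole second after the job is handed in: The frother rests in both clips: the middle of its handle within 15 mm of midway between the clips lengthwise, the handle's axis at both clips within 4 mm sideways and 3 mm in height of the seated line, the whisk towards the drip dish, and the frother at rest (x of frother in the frame of rack_seat between -0.015 and 0.015 m and y of frother_tail in the frame of rack_seat between -0.004 and 0.004 m and z of frother_tail in the frame of rack_seat between -0.003 and 0.003 m and y of frother_nose in the frame of rack_seat between -0.004 and 0.004 m and z of frother_nose in the frame of rack_seat between -0.003 and 0.003 m and x of frother_whisk in the frame of rack_seat above 0.09 m and linear speed of frother below 0.02 m/s); the robot touches nothing.
It fails at once if the canister, the white cup or the tamper is shoved more than 30 mm or tipped over (distance of any of canister, cup_white, tamper from where it was at the start of the episode above 0.03 m or angle between any of canister, cup_white, tamper's own z axis and vertical above 0.5 rad).
It also fails if it takes over 38 s, if anything falls off the work surface, if the arm or the gripper's body presses on something with over 40 N, if the wrist force passes 120 N, or if a joint passes its speed limit or range.

## Working session

There is one attempt and no reset: what is moved stays moved. The work goes in short steps, Python scripts to look and compute and a tool call to move; the robot and the scene stay as the last step left them, time stands still between calls to the robot, and variables do not carry over. Pictures are saved under pics/ and viewed, at most 10 in all, crops included, and the job is handed in when it is done.

Besides the shell and the picture viewer there is one more tool, called after ">>>" by a JSON object that holds its "fn" and its "kwargs". servo_tool: Moves the arm, as the interface text tells. Shifts and turns lie within -1 to 1; 1 stands for 30 mm of shift or 0.1 rad of turn. Its arguments: {"type":"object","properties":{"series":{"type":"array","items":{"type":"number","minimum":-1,"maximum":1}},"gripper":{"type":"number"}},"required":["series"]}

```bash
mkdir -p pics; python3 - <<'E'
from bench import r
import cv2
for n in("scene","top"):
    cv2.imwrite(f"pics/{n}0.png",r.grab_frame(n)); print(n,r.camera_model(n))
    for q in("frother","clip_rack","spoon_rest"):
        print(q,[(d["at"],round(d["conf"],2)) for d in r.boxes_of(n,q)])
o=r.get_obs();print(o)
E
```

```text
scene {'fov_y': 56.21871663345525, 'cx': 284.332637111669, 'cy': 210.61571967962612, 'T': array([[ 8.70505075e-01, -3.39330856e-01,  3.56476486e-01,
         9.32313110e+02],
       [ 4.91866319e-01,  6.24827269e-01, -6.06348421e-01,
        -7.21516084e+02],
       [-1.69835007e-02,  7.03168155e-01,  7.10820728e-01,
         8.22798983e+02],
       [ 0.00000000e+00,  0.00000000e+00,  0.00000000e+00,
         1.00000000e+00]])}
frother [([197.6, 337.7], 0.84), ([238.9, 264.2], 0.73), ([340.4, 144.3], 0.63), ([214.2, 220.9], 0.52)]
clip_rack [([315.8, 214.4], 0.66)]
spoon_rest [([238.7, 267.0], 0.68), ([237.2, 278.9], 0.6)]
top {'fov_y': 48.79325040717096, 'cx': 272.4765526001962, 'cy': 205.92062920494755, 'T': array([[-1.59034811e-02,  9.88766880e-01, -1.48617418e-01,
         3.53828611e+02],
       [-9.99872593e-01, -1.55231201e-02,  3.71899751e-03,
        -6.90151916e+01],
       [ 1.37021554e-03,  1.48657628e-01,  9.88887775e-01,
         1.26668327e+03],
       [ 0.00000000e+00,  0.00000000e+00,  0.00000000e+00,
         1.00000000e+00]])}
frother [([342.9, 206.9], 0.88), ([416.4, 201.0], 0.81)]
clip_rack [([245.8, 184.7], 0.91)]
spoon_rest [([337.2, 209.8], 0.88)]
{'time': 0.4, 'joints': array([ 1.21250718,  0.41748312, -0.01029218,  1.61369023,  0.00474308,
        1.11070092, -0.0530442 ]), 'dq': array([ 0.00060011, -0.00086729, -0.00102942, -0.0028608 ,  0.00032197,
        0.00051777, -0.00116203]), 'joint_torque': array([-5.14653384e-04, -8.50266051e+01,  6.37775324e-01, -4.25876176e+01,
       -4.88129561e-02,  1.48159149e-02,  7.00916939e-05]), 'position': array([ 194.6597722 , -593.83708492,  222.33526729]), 'tool_rot': array([-1.17961906e-04,  9.87484044e-01,  1.57718881e-01, -6.43280828e-05]), 'ft_force': array([ 0.97464196,  0.11552552, -0.00199451]), 'wrist_torque': array([0.02802594, 0.0073156 , 0.01348459]), 'grasp_force': 0.0, 'finger_gap': 93.63895827894069}
```

View pics/top0.png

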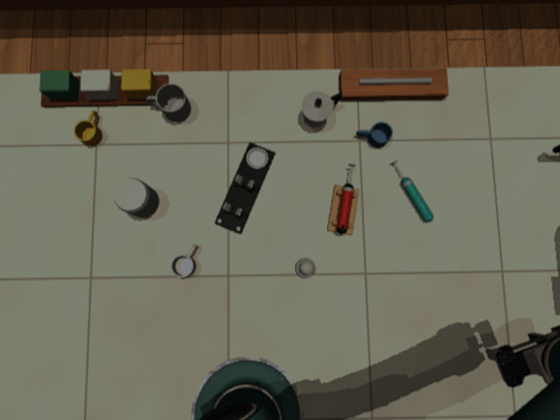

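View pics/scene0.png

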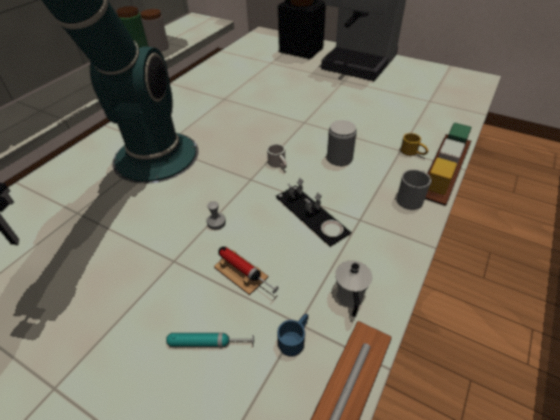

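```bash
cat > h.py <<'E'
import numpy as np, cv2
from bench import r
def cam(n):
    m=r.camera_model(n); return m,210/np.tan(np.radians(m["fov_y"]/2))
def proj(n,P):
    m,f=cam(n); T=m["T"]; q=(np.atleast_2d(P)-T[:3,3])@T[:3,:3]
    return np.c_[m["cx"]+f*q[:,0]/-q[:,2], m["cy"]-f*q[:,1]/-q[:,2]]
def back(n,uv,z):
    m,f=cam(n); T=m["T"]; uv=np.atleast_2d(np.asarray(uv,float))
    d=np.c_[(uv[:,0]-m["cx"])/f,-(uv[:,1]-m["cy"])/f,-np.ones(len(uv))]@T[:3,:3].T
    return T[:3,3]+d*((z-T[2,3])/d[:,2])[:,None]
def axis(mask):
    p=np.argwhere(mask)[:,::-1].astype(float);c=p.mean(0);w,v=np.linalg.eigh(np.cov((p-c).T));return c,v[:,1],p
E
python3 - <<'E'
from h import *
for n,bx in(("top",(200,130,170,120)),("scene",(200,165,170,135))):
    im=cv2.imread(f"pics/{n}0.png"); x,y,w,h=bx
    # red handle
    b,g,rr=[im[...,i].astype(int) for i in range(3)]
    m=(rr>90)&(g<60)&(b<60); m[:y]=0;m[y+h:]=0;m[:,:x]=0;m[:,x+w:]=0
    c,v,p=axis(m);t=(p-c)@v;print(n,"red",m.sum(),c,v,back(n,[c+v*t.min(),c,c+v*t.max()],40).round(1).tolist())
    for q in("clip_rack","frother","spoon_rest"):
        r.grab_frame(n)if 0 else None
        for d in r.outline_of(n,q):
            c,v,p=axis(d["region"]);print(q,round(d["conf"],2),len(p),c.round(1),v.round(3),back(n,[c-30*v,c,c+30*v],10).round(0).tolist())
    s=im[y:y+h,x:x+w]; cv2.imwrite(f"pics/{n}c.png",cv2.resize(s,None,fx=4.4,fy=4.4,interpolation=cv2.INTER_CUBIC))
E
```

```text
top red 260 [345.06923077 208.02692308] [-0.16249518  0.98670934] [[577.0, -277.6, 40.0], [529.4, -267.9, 40.0], [479.9, -257.9, 40.0]]
clip_rack 0.77 2607 [244.7 187.4] [-0.396  0.918] [[673.0, -32.0, 10.0], [596.0, 2.0, 10.0], [519.0, 35.0, 10.0]]
clip_rack 0.59 688 [341.1 209.4] [-0.195  0.981] [[612.0, -281.0, 10.0], [530.0, -262.0, 10.0], [450.0, -243.0, 10.0]]
frother 0.73 529 [344.8 206.8] [-0.147  0.989] [[620.0, -288.0, 10.0], [537.0, -272.0, 10.0], [456.0, -257.0, 10.0]]
frother 0.6 577 [416.6 198.1] [0.537 0.844] [[630.0, -430.0, 10.0], [558.0, -471.0, 10.0], [488.0, -510.0, 10.0]]
spoon_rest 0.71 690 [341.5 208.5] [-0.162  0.987] [[615.0, -279.0, 10.0], [532.0, -263.0, 10.0], [451.0, -246.0, 10.0]]
spoon_rest 0.25 552 [344.6 207.2] [-0.157  0.988] [[619.0, -288.0, 10.0], [536.0, -272.0, 10.0], [455.0, -256.0, 10.0]]
scene red 312 [236.25961538 260.28525641] [-0.81710149 -0.57649385] [[568.2, -271.6, 40.0], [520.0, -262.9, 40.0], [466.2, -253.2, 40.0]]
clip_rack 0.93 1862 [312.7 213.7] [-0.745 -0.667] [[691.0, -39.0, 10.0], [603.0, -0.0, 10.0], [505.0, 43.0, 10.0]]
frother 0.84 941 [199.6 339. ] [-1.    -0.009] [[615.0, -433.0, 10.0], [556.0, -464.0, 10.0], [498.0, -496.0, 10.0]]
frother 0.82 631 [242.4 265. ] [-0.808 -0.59 ] [[609.0, -267.0, 10.0], [527.0, -250.0, 10.0], [437.0, -233.0, 10.0]]
spoon_rest 0.86 586 [238.8 276.5] [-0.874 -0.486] [[618.0, -289.0, 10.0], [539.0, -284.0, 10.0], [453.0, -279.0, 10.0]]
spoon_rest 0.23 1967 [312.8 213.4] [-0.745 -0.667] [[690.0, -38.0, 10.0], [602.0, 1.0, 10.0], [505.0, 45.0, 10.0]]
```

View pics/topc.png

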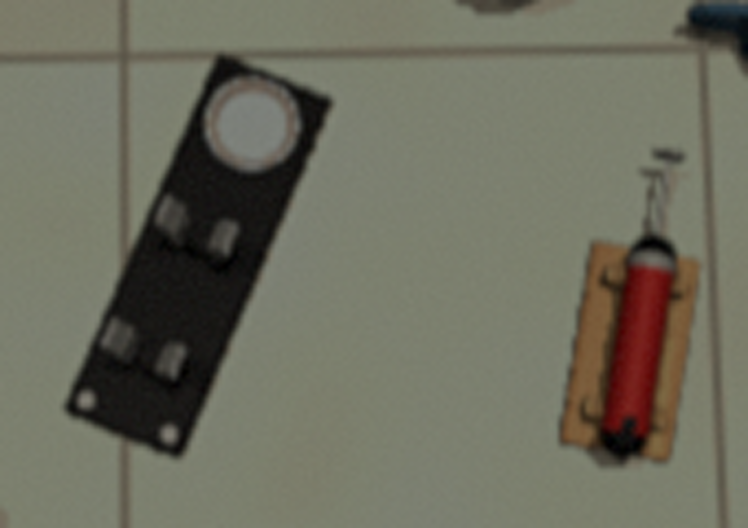

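View pics/scenec.png

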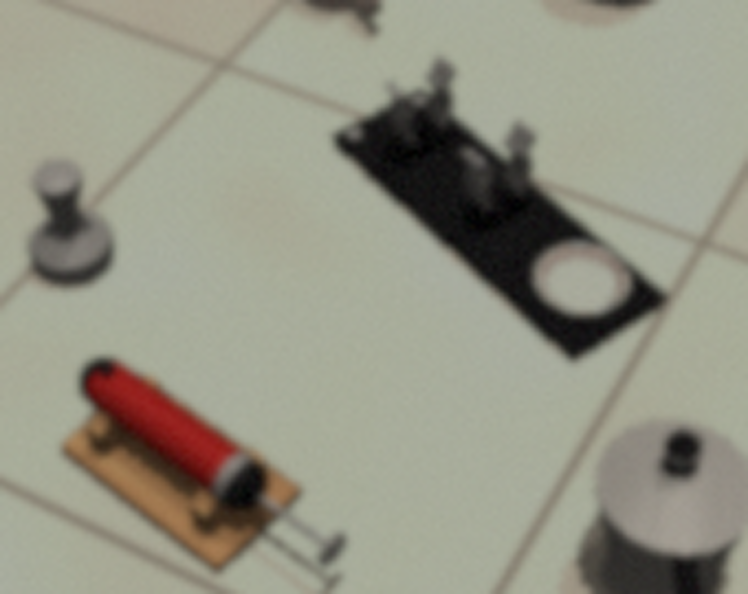

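```bash
cat > fit.py <<'E'
from h import *
from scipy.optimize import least_squares
def un(p,x0,y0):return [(p[0]+.5)/4.4-.5+x0,(p[1]+.5)/4.4-.5+y0]
T=[((160,40,10),(219,56)),((160,-40,10),(331,100)),((-90,-40,10),(182,458)),((-90,40,10),(67,410)),((122,0,20),(252,122))]
S=[((160,40,10),(665,297)),((160,-40,5),(574,357)),((-90,-40,5),(335,140)),((122,0,20),(582,278))]
D=[("top",p,un(u,200,130)) for p,u in T]+[("scene",p,un(u,200,165)) for p,u in S]
def W(q,p):
    c,s=np.cos(q[2]),np.sin(q[2]);return [q[0]+c*p[0]-s*p[1],q[1]+s*p[0]+c*p[1],p[2]]
for k in("top","scene",""):
    d=[e for e in D if k in e[0]]
    f=lambda q:np.concatenate([(proj(n,W(q,p))[0]-u) for n,p,u in d])
    o=least_squares(f,[570,10,-.4]);print(k,o.x.round(3),o.fun.reshape(-1,2).round(1).tolist())
E
python3 fit.py
python3 - <<'E'
from h import *
from fit import un
for z in(40,):
  print(back("top",[un((651,262),200,130),un((627,440),200,130)],z).round(1), back("scene",[un((224,477),200,165),un((108,375),200,165)],z).round(1))
  print("tip top", back("top",[un((653,238),200,130),un((622,453),200,130)],40).round(1),"scene",back("scene",[un((256,492),200,165),un((90,368),200,165)],40).round(1))
for n in("top","scene"):
  for q in("canister","cup_white","tamper"):
    d=r.boxes_of(n,q); print(n,q,[(e["at"],round(e["conf"],2),back(n,e["at"],30).round(0).tolist()) for e in d[:2]])
E
```

```text
top [ 5.64205e+02  1.44370e+01 -4.01000e-01] [[-0.3, -1.1], [0.7, -0.7], [0.1, 0.7], [-0.8, 0.6], [0.2, 0.4]]
scene [ 5.65422e+02  1.78040e+01 -4.19000e-01] [[1.0, -0.4], [-0.5, 0.8], [-0.5, -0.6], [-0.1, -0.1]]
 [ 5.64595e+02  1.52710e+01 -4.05000e-01] [[-0.3, -1.2], [0.6, -0.7], [-0.3, 0.6], [-1.2, 0.4], [0.0, 0.4], [0.8, -0.4], [-0.4, 1.1], [-1.4, 0.1], [-0.2, 0.1]]
top [ 5.64205e+02  1.44370e+01 -4.01000e-01] [[-0.3, -1.1], [0.7, -0.7], [0.1, 0.7], [-0.8, 0.6], [0.2, 0.4]]
scene [ 5.65422e+02  1.78040e+01 -4.19000e-01] [[1.0, -0.4], [-0.5, 0.8], [-0.5, -0.6], [-0.1, -0.1]]
 [ 5.64595e+02  1.52710e+01 -4.05000e-01] [[-0.3, -1.2], [0.6, -0.7], [-0.3, 0.6], [-1.2, 0.4], [0.0, 0.4], [0.8, -0.4], [-0.4, 1.1], [-1.4, 0.1], [-0.2, 0.1]]
[[ 580.7 -276.7   40. ]
 [ 471.6 -257.8   40. ]] [[ 572.4 -278.3   40. ]
 [ 473.9 -250.1   40. ]]
tip top [[ 595.6 -278.5   40. ]
 [ 463.7 -254.5   40. ]] scene [[ 593.2 -278.2   40. ]
 [ 461.5 -250.9   40. ]]
top canister [([135.3, 197.4], 0.78, [[569.0, 297.0, 30.0]]), ([343.6, 206.0], 0.63, [[536.0, -266.0, 30.0]])]
top cup_white [([183.4, 263.6], 0.7, [[389.0, 165.0, 30.0]])]
top tamper [([305.6, 268.1], 0.8, [[372.0, -159.0, 30.0]])]
scene canister [([340.3, 142.2], 0.81, [[541.0, 332.0, 30.0]]), ([313.1, 210.2], 0.4, [[606.0, -5.0, 30.0]])]
scene cup_white [([274.4, 156.8], 0.96, [[384.0, 156.0, 30.0]]), ([313.8, 213.4], 0.32, [[613.0, -15.0, 30.0]])]
scene tamper [([212.8, 219.5], 0.62, [[377.0, -171.0, 30.0]])]
```

>>> {"fn": "servo_tool", "kwargs": {"series": [0, 0, 0, 0.85, 0, 0, 0, 0.85, 0, 0, 0, 0.85, 0, 0, 0, 0.85, 0, 0, 0, 0.85, 0, 0, 0, 0.85, 0.5, -0.7, 0, 0, 0.5, -0.7, 0, 0, 0.68, -0.95, 0, 0, 0.68, -0.95, 0, 0, 0.68, -0.95, 0, 0, 0, 0, 0, 0], "gripper": 75}}

```text
time: 2.0
position: [314.3, -481.5, 222.6]
tool_rot: [-0.001, 0.996, -0.093, 0.001]
ft_force: [0.5, -0.6, 0.2]
finger_gap: 70.4
grasp_force: 0.0
```

```bash
cat > go.py <<'E'
from h import *
from scipy.spatial.transform import Rotation as R
def go(tx,ty,tz,yaw=None):
    o=r.get_obs();q=o["tool_rot"];M=R.from_quat(q,scalar_first=True).as_matrix()
    y=np.arctan2(M[1,0],M[0,0]);d=np.array([tx,ty,tz])-o["position"]
    print("t",round(o["time"],2),"pos",o["position"].round(1),"yaw",round(y,4),"tilt",M[:,2].round(4),"F",o["ft_force"].round(1),"gap",round(o["finger_gap"],1),round(o["grasp_force"],1))
    if yaw is not None:
        print("turn units",((y-yaw)/.1).round(2)); c,s=np.cos(yaw),np.sin(yaw)
        print("after-turn units",[round(v,2) for v in ((c*d[0]+s*d[1])/30,(s*d[0]-c*d[1])/30,-d[2]/30)])
    else: print("units",(M.T@d/30).round(2))
E
python3 -c "
from go import *
go(529,-266,100,-.195)"
```

```text
t 2.0 pos [ 314.3 -481.5  222.6] yaw -0.1855 tilt [ 0.002   0.0015 -1.    ] F [ 0.5 -0.6  0.2] gap 70.4 0.0
turn units 0.1
after-turn units [np.float64(5.63), np.float64(-8.43), np.float64(4.09)]
```

>>> {"fn": "servo_tool", "kwargs": {"series": [0.62, -0.93, 0.2, 0.1, 0.62, -0.93, 0.3, 0, 0.62, -0.93, 0.4, 0, 0.62, -0.93, 0.5, 0, 0.62, -0.93, 0.5, 0, 0.62, -0.93, 0.5, 0, 0.62, -0.93, 0.5, 0, 0.62, -0.93, 0.5, 0, 0.4, -0.6, 0.4, 0, 0.2, -0.3, 0.2, 0, 0, 0, 0, 0]}}

```text
time: 2.92
position: [523.2, -272.4, 101.1]
tool_rot: [-0.001, 0.995, -0.1, -0.001]
ft_force: [-0.0, -0.4, 0.2]
finger_gap: 70.4
grasp_force: 0.0
```

```bash
python3 - <<'E'
from go import *
go(529,-266,39,-.195)
for n,bx in(("top",(290,150,90,90)),("scene",(190,220,110,90))):
    im=r.grab_frame(n); x,y,w,h=bx
    cv2.imwrite(f"pics/{n}1.png",cv2.resize(im[y:y+h,x:x+w],None,fx=4,fy=4,interpolation=cv2.INTER_CUBIC))
a=cv2.imread("pics/top1.png");b=cv2.imread("pics/scene1.png")
cv2.imwrite("pics/both1.png",np.hstack([a,b]))
E
```

```text
t 2.92 pos [ 523.2 -272.4  101.1] yaw -0.1999 tilt [-0.0014  0.0016 -1.    ] F [-0.  -0.4  0.2] gap 70.4 0.0
turn units -0.05
after-turn units [np.float64(0.15), np.float64(-0.25), np.float64(2.07)]
```

View pics/both1.png

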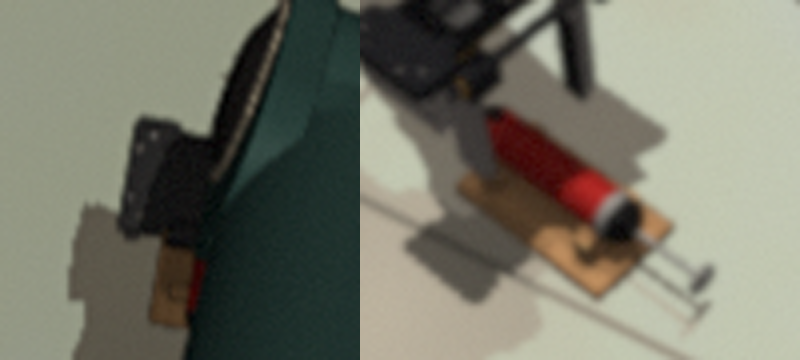

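>>> {"fn": "servo_tool", "kwargs": {"series": [0.14, -0.23, 0, 0, 0, 0, 0, 0, 0, 0, 0.5, 0, 0, 0, 0.6, 0, 0, 0, 0.6, 0, 0, 0, 0.35, 0, 0, 0, 0, 0, 0, 0, 0, 0]}}

```text
time: 3.68
position: [527.7, -269.1, 41.2]
tool_rot: [-0.0, 0.995, -0.102, -0.0]
ft_force: [-0.6, 1.1, 1.0]
finger_gap: 70.7
grasp_force: 0.0
```

```bash
python3 -c "
from go import *
go(529,-266,38,-.195)"
```

```text
t 3.68 pos [ 527.7 -269.1   41.2] yaw -0.2037 tilt [-3.e-04  1.e-04 -1.e+00] F [-0.6  1.1  1. ] gap 70.7 0.0
turn units -0.09
after-turn units [np.float64(0.02), np.float64(-0.11), np.float64(0.11)]
```

>>> {"fn": "servo_tool", "kwargs": {"series": [0.02, -0.1, 0.1, 0, 0, 0, 0, 0, 0, 0, 0, 0]}}

```text
time: 3.93
position: [529.4, -265.8, 38.6]
tool_rot: [0.0, 0.995, -0.101, 0.0]
ft_force: [0.9, 1.4, 0.7]
finger_gap: 70.4
grasp_force: 0.0
```

>>> {"fn": "servo_tool", "kwargs": {"series": [0, 0, 0, 0, 0, 0, 0, 0, 0, 0, 0, 0, 0, 0, 0, 0, 0, 0, 0, 0, 0, 0, 0, 0, 0, 0, 0, 0, 0, 0, 0, 0], "gripper": 0}}

```text
time: 4.6
position: [528.8, -267.2, 38.1]
tool_rot: [0.001, 0.995, -0.102, 0.0]
ft_force: [-1.8, -5.0, 0.7]
finger_gap: 29.2
grasp_force: 30.0
```

```bash
python3 -c "
from go import *
go(529,-266,150)"
```

```text
t 4.6 pos [ 528.8 -267.2   38.1] yaw -0.2041 tilt [ 0.     -0.0013 -1.    ] F [-1.8 -5.   0.7] gap 29.2 30.0
units [ 0.   -0.03 -3.73]
```

>>> {"fn": "servo_tool", "kwargs": {"series": [0, 0, -0.4, 0, 0, 0, -0.6, 0, 0, 0, -0.7, 0, 0, 0, -0.7, 0, 0, 0, -0.7, 0, 0, 0, -0.6, 0.4, 0, 0, 0, 0.8, 0, 0, 0, 0.8, 0, 0, 0, 0, 0, 0, 0, 0]}}

```text
time: 5.43
position: [529.1, -265.6, 149.3]
tool_rot: [-0.0, 0.98, -0.199, 0.0]
ft_force: [0.6, -0.3, -0.5]
finger_gap: 29.6
grasp_force: 30.0
```

```bash
python3 -c "
from go import *
go(564.6,15.3,150,-.405)"
```

```text
t 5.43 pos [ 529.1 -265.6  149.3] yaw -0.4003 tilt [ 1.e-04  0.e+00 -1.e+00] F [ 0.6 -0.3 -0.5] gap 29.6 30.0
turn units 0.05
after-turn units [np.float64(-2.6), np.float64(-9.07), np.float64(-0.02)]
```

>>> {"fn": "servo_tool", "kwargs": {"series": [-0.1, -0.4, 0, 0, -0.25, -0.85, 0, 0, -0.28, -0.96, 0, 0, -0.28, -0.96, 0, 0, -0.28, -0.96, 0, 0, -0.28, -0.96, 0, 0, -0.28, -0.96, 0, 0, -0.28, -0.96, 0, 0, -0.28, -0.96, 0, 0, -0.2, -0.7, 0, 0, -0.1, -0.35, 0, 0, 0, 0, 0, 0]}}

```text
time: 6.43
position: [563.0, 16.9, 148.9]
tool_rot: [-0.0, 0.98, -0.198, -0.0]
ft_force: [0.2, -0.9, -0.5]
finger_gap: 29.4
grasp_force: 30.0
```

```bash
python3 - <<'E'
from go import *
go(564.6,15.3,110,-.405)
for n,bx in(("top",(200,120,90,120)),("scene",(250,120,110,120))):
    im=r.grab_frame(n); x,y,w,h=bx
    cv2.imwrite(f"pics/{n}2full.png",im)
    cv2.imwrite(f"pics/{n}2.png",cv2.resize(im[y:y+h,x:x+w],None,fx=4,fy=4,interpolation=cv2.INTER_CUBIC))
a=cv2.imread("pics/top2.png");b=cv2.imread("pics/scene2.png")
cv2.imwrite("pics/both2.png",np.hstack([a,b]))
E
```

```text
t 6.43 pos [563.   16.9 148.9] yaw -0.3978 tilt [-3.e-04  1.e-03 -1.e+00] F [ 0.2 -0.9 -0.5] gap 29.4 30.0
turn units 0.07
after-turn units [np.float64(0.07), np.float64(0.03), np.float64(1.3)]
```

View pics/both2.png

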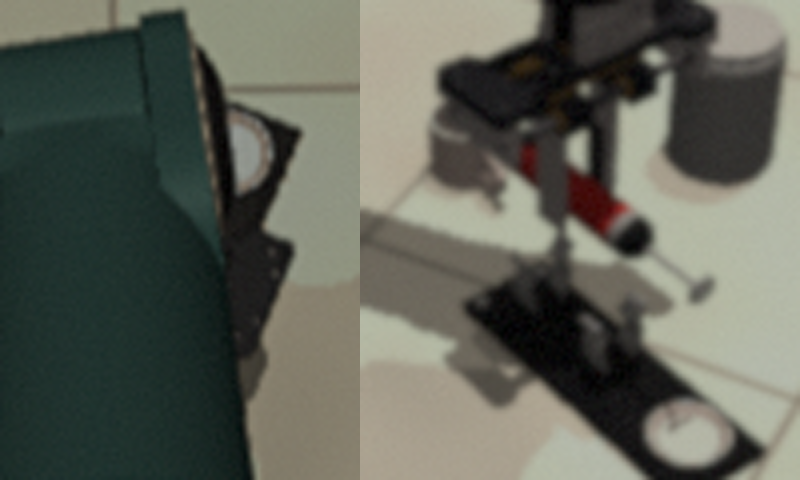

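```bash
python3 - <<'E'
from go import *
c=np.array([563,16.9]);y=-.398;u=np.array([np.cos(y),np.sin(y)])
for s in(121,70):print(proj("scene",[*(c+s*u),151.]))
p=back("scene",[[335.6,192.2],[317.3,178.8]],151);print(((p[:,:2]-c)@u), (p[:,:2]-c)@[-u[1],u[0]])
E
```

```text
[[334.89232405 191.86284075]]
[[321.40723329 181.45627049]]
[123.02911125  55.41749055] [ 0.5287792  -1.34803749]
```

>>> {"fn": "servo_tool", "kwargs": {"series": [0.07, 0.02, 0, 0.1, 0, 0, 0, 0, 0, 0, 0.4, 0, 0, 0, 0.5, 0, 0, 0, 0.5, 0, 0, 0, 0.5, 0, 0, 0, 0.3, 0, 0, 0, 0, 0, 0, 0, 0, 0]}}

```text
time: 7.28
position: [564.6, 12.1, 82.6]
tool_rot: [0.0, 0.979, -0.205, -0.0]
ft_force: [0.7, 1.4, -1.0]
finger_gap: 29.4
grasp_force: 30.0
```

```bash
python3 - <<'E'
from go import *
go(564.8,16,70,-.408)
for n,bx in(("scene",(270,140,100,110)),):
    im=r.grab_frame(n); x,y,w,h=bx
    cv2.imwrite(f"pics/{n}3.png",cv2.resize(im[y:y+h,x:x+w],None,fx=5.4,fy=5.4,interpolation=cv2.INTER_CUBIC))
E
```

```text
t 7.28 pos [564.6  12.1  82.6] yaw -0.4134 tilt [-9.e-04  0.e+00 -1.e+00] F [ 0.7  1.4 -1. ] gap 29.4 30.0
turn units -0.05
after-turn units [np.float64(-0.05), np.float64(-0.12), np.float64(0.42)]
```

View pics/scene3.png

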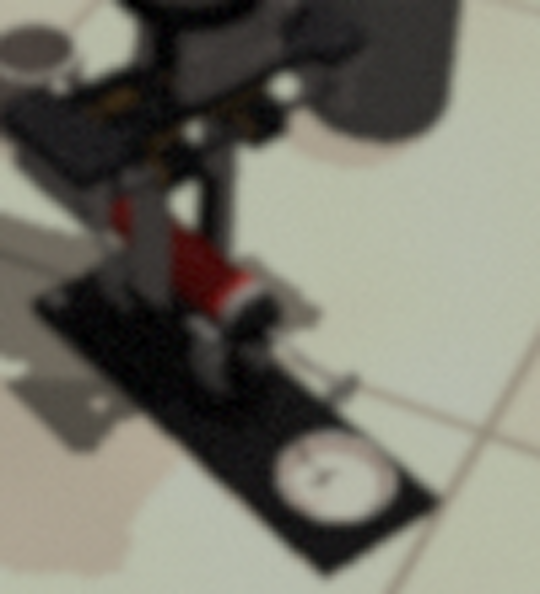

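>>> {"fn": "servo_tool", "kwargs": {"series": [-0.05, -0.1, 0, -0.04, 0, 0, 0, 0, 0, 0, 0, 0]}}

```text
time: 7.58
position: [565.0, 16.0, 83.5]
tool_rot: [-0.0, 0.979, -0.203, 0.0]
ft_force: [0.2, 0.7, -0.9]
finger_gap: 29.4
grasp_force: 30.0
```

```bash
python3 - <<'E'
from go import *
go(564.8,16,70,-.408)
r.grab_frame("scene");go(564.8,16,70,-.408)
E
```

```text
t 7.58 pos [565.   16.   83.5] yaw -0.4088 tilt [ 9.e-04  2.e-04 -1.e+00] F [ 0.2  0.7 -0.9] gap 29.4 30.0
turn units -0.01
after-turn units [np.float64(-0.01), np.float64(0.0), np.float64(0.45)]
t 7.63 pos [564.9  15.8  83.4] yaw -0.4089 tilt [ 7.e-04  1.e-04 -1.e+00] F [-0.3 -0.1 -2.1] gap 29.5 30.0
turn units -0.01
after-turn units [np.float64(-0.01), np.float64(-0.0), np.float64(0.45)]
```

Aligned. Now press down gently in steps, watching the force.

>>> {"fn": "servo_tool", "kwargs": {"series": [0, 0, 0.25, 0, 0, 0, 0.2, 0, 0, 0, 0, 0, 0, 0, 0, 0]}}

```text
time: 7.97
position: [564.5, 15.6, 68.9]
tool_rot: [0.0, 0.979, -0.203, -0.0]
ft_force: [0.6, -0.5, 0.3]
finger_gap: 29.2
grasp_force: 30.0
```

>>> {"fn": "servo_tool", "kwargs": {"series": [0, 0, 0.1, 0, 0, 0, 0.1, 0, 0, 0, 0, 0]}}

```text
time: 8.22
position: [565.3, 15.4, 63.6]
tool_rot: [-0.0, 0.979, -0.203, 0.001]
ft_force: [3.7, -2.2, 1.2]
finger_gap: 29.3
grasp_force: 30.0
```

>>> {"fn": "servo_tool", "kwargs": {"series": [0, 0, 0.1, 0, 0, 0, 0.1, 0, 0, 0, 0, 0]}}

```text
time: 8.47
position: [565.1, 15.3, 57.2]
tool_rot: [0.0, 0.979, -0.203, 0.0]
ft_force: [5.9, -2.6, -5.9]
finger_gap: 29.5
grasp_force: 30.0
```

>>> {"fn": "servo_tool", "kwargs": {"series": [0, 0, 0.1, 0, 0, 0, 0.1, 0, 0, 0, 0, 0]}}

```text
time: 8.72
position: [564.1, 15.6, 50.5]
tool_rot: [0.0, 0.979, -0.203, -0.001]
ft_force: [3.4, -0.9, -11.6]
finger_gap: 29.3
grasp_force: 30.0
```

>>> {"fn": "servo_tool", "kwargs": {"series": [0, 0, 0.08, 0, 0, 0, 0, 0]}}

```text
time: 8.88
position: [564.0, 15.7, 48.3]
tool_rot: [0.0, 0.979, -0.203, -0.001]
ft_force: [1.6, -1.1, -10.9]
finger_gap: 29.1
grasp_force: 30.0
```

>>> {"fn": "servo_tool", "kwargs": {"series": [0, 0, 0.1, 0, 0, 0, 0, 0]}}

```text
time: 9.05
position: [564.8, 15.5, 46.8]
tool_rot: [0.0, 0.979, -0.203, 0.0]
ft_force: [-4.1, -1.9, 14.0]
finger_gap: 29.4
grasp_force: 30.0
```

```bash
python3 - <<'E'
from go import *
go(564.8,16,48,-.408)
im=r.grab_frame("scene"); x,y,w,h=270,140,100,110
cv2.imwrite("pics/scene4.png",cv2.resize(im[y:y+h,x:x+w],None,fx=5.4,fy=5.4,interpolation=cv2.INTER_CUBIC))
E
```

```text
t 9.05 pos [564.8  15.5  46.8] yaw -0.4093 tilt [ 2.e-04 -3.e-04 -1.e+00] F [-4.1 -1.9 14. ] gap 29.4 30.0
turn units -0.01
after-turn units [np.float64(-0.01), np.float64(-0.01), np.float64(-0.04)]
```

View pics/scene4.png

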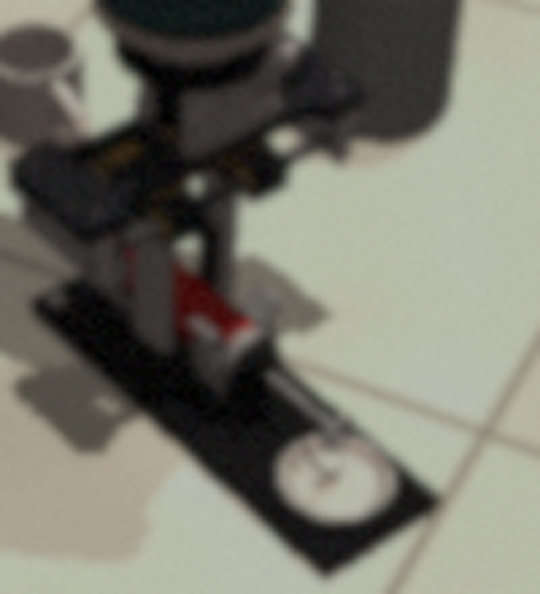

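>>> {"fn": "servo_tool", "kwargs": {"series": [0, 0, 0, 0, 0, 0, 0, 0, 0, 0, 0, 0, 0, 0, 0, 0, 0, 0, 0, 0, 0, 0, 0, 0], "gripper": 65}}

```text
time: 9.6
position: [564.6, 15.8, 46.0]
tool_rot: [-0.0, 0.979, -0.203, -0.0]
ft_force: [0.3, 0.1, 0.3]
finger_gap: 60.4
grasp_force: 0.0
```

>>> {"fn": "servo_tool", "kwargs": {"series": [0, 0, -0.2, 0, 0, 0, -0.5, 0, 0, 0, -0.8, 0, 0, 0, -0.8, 0, 0, 0, -0.8, 0, 0, 0, -0.8, 0, 0, 0, -0.6, 0, 0, 0.5, -0.4, 0, 0, 0.8, 0, 0, 0, 0.8, 0, 0, 0, 0.8, 0, 0, 0, 0.8, 0, 0]}}

```text
time: 10.6
position: [519.9, -87.0, 193.6]
tool_rot: [-0.0, 0.979, -0.203, 0.0]
ft_force: [1.1, 0.4, 0.4]
finger_gap: 61.1
grasp_force: 0.0
```

>>> {"fn": "servo_tool", "kwargs": {"series": [0, 0.9, 0, 0, 0, 0.9, 0, 0, 0, 0.9, 0, 0, 0, 0.9, 0, 0, 0, 0.9, 0, 0, 0, 0.6, 0, 0, 0, 0.3, 0, 0, 0, 0, 0, 0]}}

```text
time: 11.27
position: [455.4, -236.2, 193.4]
tool_rot: [0.0, 0.979, -0.204, 0.0]
ft_force: [0.8, -0.0, -0.0]
finger_gap: 60.9
grasp_force: 0.0
```

```bash
python3 - <<'E'
from go import *
from fit import un
go(564.8,16,48,-.408)
out=[]
for n,(x,y,w,h) in(("top",(205,130,80,110)),("scene",(270,150,95,110))):
    im=r.grab_frame(n)
    out.append(cv2.resize(im[y:y+h,x:x+w],None,fx=4.5,fy=4.5,interpolation=cv2.INTER_CUBIC))
    b,g,rr=[im[...,i].astype(int) for i in range(3)]
    m=(rr>70)&(g<50)&(b<50)&(rr>2*g); m[:y]=0;m[y+h:]=0;m[:,:x]=0;m[:,x+w:]=0
    c,v,p=axis(m);t=(p-c)@v;print(n,m.sum(),back(n,[c+v*t.min(),c,c+v*t.max()],50).round(1).tolist())
cv2.imwrite("pics/both5.png",np.hstack(out))
E
```

```text
top [ 5.64205e+02  1.44370e+01 -4.01000e-01] [[-0.3, -1.1], [0.7, -0.7], [0.1, 0.7], [-0.8, 0.6], [0.2, 0.4]]
scene [ 5.65422e+02  1.78040e+01 -4.19000e-01] [[1.0, -0.4], [-0.5, 0.8], [-0.5, -0.6], [-0.1, -0.1]]
 [ 5.64595e+02  1.52710e+01 -4.05000e-01] [[-0.3, -1.2], [0.6, -0.7], [-0.3, 0.6], [-1.2, 0.4], [0.0, 0.4], [0.8, -0.4], [-0.4, 1.1], [-1.4, 0.1], [-0.2, 0.1]]
t 11.27 pos [ 455.4 -236.2  193.4] yaw -0.4117 tilt [ 1.e-04 -3.e-04 -1.e+00] F [ 0.8 -0.  -0. ] gap 60.9 0.0
turn units -0.04
after-turn units [np.float64(0.01), np.float64(-9.16), np.float64(4.85)]
top 345 [[608.6, -1.6, 50.0], [562.9, 18.0, 50.0], [515.6, 38.3, 50.0]]
scene 160 [[595.6, 7.1, 50.0], [549.9, 25.8, 50.0], [505.4, 44.0, 50.0]]
```

View pics/both5.png

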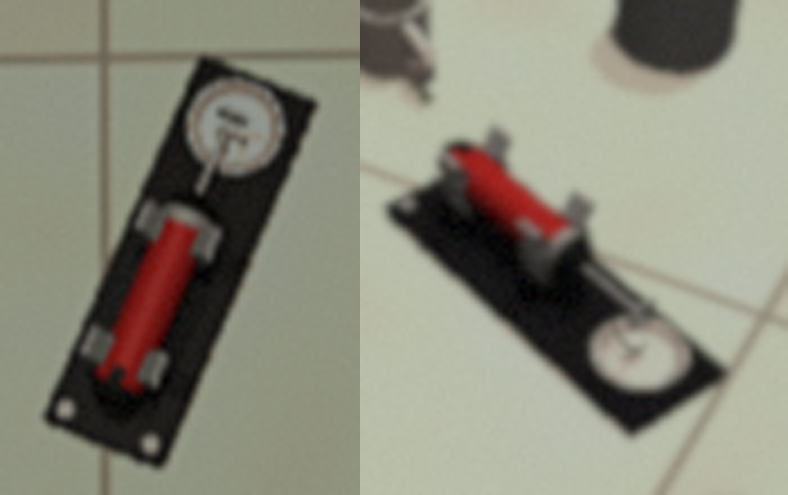

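The pictures show the handle between the lips of both clips. In the top view its red middle runs from about (183,225) to (115,390), and the whisk lies over the dish near (235,120). The gripper is clear, so I'm handing in.

```bash
python3 -c "
from bench import r
print(r.sign_off())"
```

```text
the job is handed in; nothing more can be done
None
```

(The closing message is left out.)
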